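Change the forming bed over to the opposite-hand panel

TASK

The next panel is the opposite hand, so the two wooden forms in the forming bed must change places. First pull every wedge out of its gap and put it in the steel tub, and only then lift the forms out and swap them: the round-topped one where the square-stepped one stood and the other way about, each upright and right down on the floor of its bay. Leave the other tools and containers on the bench where they are.

Things in the scene. Friction and masses are not known exactly. Their poses are not given: they have to be found in the camera images.
- bed: steel forming bed fixed to the bench: base plate 140 x 310 x 12 mm with two rails along its y, 12 mm thick, 64 mm apart inside, tops 72 mm above the bench; end stops and a 20 mm centre stop of the same height part them into two bays. Origin: centre of its underside; -x is the near side, towards the robot
- bay_l (a point): centre of the floor of the left bay of the forming bed (+ y side of the bed), 12 mm above the bench. The bay is a pocket 64 mm (bed x) by 110 mm (bed y), its walls 60 mm high; the axes are the bed's
- bay_r (a point): centre of the floor of the right bay of the forming bed (- y side of the bed), 12 mm above the bench. The bay is a pocket 64 mm (bed x) by 110 mm (bed y), its walls 60 mm high; the axes are the bed's
- crown_mid (a point): beech hammer form with a round, arched top (a 48 mm radius about the x direction, starting 52 mm above its foot), 50 mm thick (its x), 96 mm wide (its y), 100 mm tall (its z), about 0.34 kg, standing in one bay of the bed at the start, its top 40 mm above the bed's rails. This point is its centre, 50 mm above its foot. Either way round will do.
- square_mid (a point): beech hammer form with a square-stepped top (64 mm tall at the sides, the middle 60 mm of its width rising to 100 mm), 50 mm thick (its x), 96 mm wide (its y), 100 mm tall (its z), about 0.34 kg, standing in one bay of the bed at the start, its top 40 mm above the bed's rails. This point is its centre, 50 mm above its foot. Either way round will do.
- wedge1_mid (a point): hardwood wedge, 60 g, 130 mm long (z), 40 mm wide (y), 8 mm thick at the foot, tapering to 15 mm (x) from 79 mm above the foot to the top; +x face straight. At the start foot down on a bay floor, snug between a form and the bed's near rail, its top 30 mm above the forms' tops; pulls straight up with a few newtons. This point: its centre, 65 mm from foot and top. May be absent.
- wedge2_mid (a point): hardwood wedge, 60 g, 130 mm long (z), 40 mm wide (y), 8 mm thick at the foot, tapering to 15 mm (x) from 79 mm above the foot to the top; +x face straight. At the start foot down on a bay floor, snug between a form and the bed's near rail, its top 30 mm above the forms' tops; pulls straight up with a few newtons. This point: its centre, 65 mm from foot and top. May be absent.
- wedge3_mid (a point): hardwood wedge, 60 g, 130 mm long (z), 40 mm wide (y), 8 mm thick at the foot, tapering to 15 mm (x) from 79 mm above the foot to the top; +x face straight. At the start foot down on a bay floor, snug between a form and the bed's near rail, its top 30 mm above the forms' tops; pulls straight up with a few newtons. This point: its centre, 65 mm from foot and top. May be absent.
- wedge4_mid (a point): hardwood wedge, 60 g, 130 mm long (z), 40 mm wide (y), 8 mm thick at the foot, tapering to 15 mm (x) from 79 mm above the foot to the top; +x face straight. At the start foot down on a bay floor, snug between a form and the bed's near rail, its top 30 mm above the forms' tops; pulls straight up with a few newtons. This point: its centre, 65 mm from foot and top. May be absent.
- tub: loose steel tub for the wedges, open-topped, 220 (its x) x 170 (its y) x 60 mm high, walls and floor 4 to 5 mm, 0.9 kg, on the bench to the left or right of the bed. Origin at the centre of its underside
- mat: black rubber bench mat, 200 x 180 x 4 mm, fixed flat on the bench on the other side, empty: room to set something down. Origin at the centre of its underside
- hammer: bystander: panel hammer lying on its side, 280 mm long, on the far side of the bed; origin under it, on the bench
- spanner: bystander: steel open-ended spanner, 200 mm long, lying flat on the bench near the robot
- spray: bystander: bare aluminium aerosol can, 66 mm diameter, 200 mm tall, standing at the far right; origin at its foot
- jar: bystander: glass jar with a steel lid, 72 mm diameter, 95 mm tall, standing on the right; origin at its foot
- dolly: bystander: steel heel dolly (panel beater's hand anvil), 95 x 60 mm, 52 mm tall, at the far left; origin under it
- pliers: bystander: locking pliers lying flat, about 180 mm long, 20 mm high, on the bench between robot and bed
- drill: bystander: green cordless drill standing on its battery, 200 mm tall, on the left; origin at its foot
Not all that is in view belongs to the job. What is shaped like the part that bears wedge4_mid but purple is not meant. What is shaped like the part that bears square_mid but orange is not meant.

How it is judged:
On the way, in this order (a step that is already met when the one before it is completed fails the run):
1. every wedge is in the tub (x of wedge1_mid in the frame of tub between -0.105 and 0.105 m and y of wedge1_mid in the frame of tub between -0.08 and 0.08 m and z of wedge1_mid in the frame of tub between 0 and 0.1 m and x of wedge2_mid in the frame of tub between -0.105 and 0.105 m and y of wedge2_mid in the frame of tub between -0.08 and 0.08 m and z of wedge2_mid in the frame of tub between 0 and 0.1 m and x of wedge3_mid in the frame of tub between -0.105 and 0.105 m and y of wedge3_mid in the frame of tub between -0.08 and 0.08 m and z of wedge3_mid in the frame of tub between 0 and 0.1 m and x of wedge4_mid in the frame of tub between -0.105 and 0.105 m and y of wedge4_mid in the frame of tub between -0.08 and 0.08 m and z of wedge4_mid in the frame of tub between 0 and 0.1 m), for 0.2 s.
2. the two forms stand in each other's bays, right down (distance of each of crown_mid, square_mid from where it was at the start of the episode above 0.09 m and (horizontal distance between crown_mid and bay_l below 0.014 m or horizontal distance between crown_mid and bay_r below 0.014 m) and angle between each of crown_mid, square_mid's own z axis and vertical below 0.1 rad and z of crown_mid in the frame of bed between 0.054 and 0.07 m and (horizontal distance between square_mid and bay_l below 0.014 m or horizontal distance between square_mid and bay_r below 0.014 m) and z of square_mid in the frame of bed between 0.054 and 0.07 m), for 0.2 s.
At the end, for the whole second after the job is handed in: Every wedge there was is inside the tub (centre under 100 mm above its underside); each form stands at rest in the other's old bay, upright within 0.1 rad, within 8 mm of seated height and 14 mm of the bay's centre; nothing else moved over 30 mm (all of step 1 and all of step 2 and linear speed of each of crown, square, wedge1, wedge2, wedge3, wedge4 below 0.03 m/s); the robot touches nothing.
It fails at once if a form is lifted out while a wedge still stands in the bed (z of any of crown_mid, square_mid in the frame of bed above 0.09 m and ((x of wedge1_mid in the frame of bed between -0.045 and 0.045 m and y of wedge1_mid in the frame of bed between -0.14 and 0.14 m and z of wedge1_mid in the frame of bed below 0.1 m) or (x of wedge2_mid in the frame of bed between -0.045 and 0.045 m and y of wedge2_mid in the frame of bed between -0.14 and 0.14 m and z of wedge2_mid in the frame of bed below 0.1 m) or (x of wedge3_mid in the frame of bed between -0.045 and 0.045 m and y of wedge3_mid in the frame of bed between -0.14 and 0.14 m and z of wedge3_mid in the frame of bed below 0.1 m) or (x of wedge4_mid in the frame of bed between -0.045 and 0.045 m and y of wedge4_mid in the frame of bed between -0.14 and 0.14 m and z of wedge4_mid in the frame of bed below 0.1 m))).
It fails at once if another tool or container on the bench is moved more than 30 mm (distance of any of hammer, spanner, spray, jar, dolly, pliers, drill from where it was at the start of the episode above 0.03 m).
Of wedge1, wedge2, wedge3, wedge4 only 2 to 4 are there at a start; the rules pass over those that are not, and their reading is None.
At some moment in a run one of tub, wedge1, wedge2, wedge3, wedge4 may be knocked a few centimetres aside while the robot is not near it.
It also fails if it takes over 210 s, if anything falls off the work surface, if the arm or the gripper's body presses on something with over 40 N, if the wrist force passes 120 N, or if a joint passes its speed limit or range.

ROBOT

A 6-joint arm with a two-finger parallel gripper is mounted at the origin on the work surface. World frame = base frame: x ahead of the robot, y to its left, z up, the work surface at z = 0. Lengths are in m, angles in rad, forces in N, time in s.
With the tool pointing down it reaches from about 0.35 to 0.775 m from the base axis. Payload 7.3 kg.
Tool frame: the origin (TCP) lies midway between the tips of the shut fingers; the grasp point (between the pads) lies 19 mm behind it; z points along the fingers, y is the line along which they close (so a half turn about z gives the same grasp; the last joint's range is limited). The gripper opens to 92 mm and grips with 3 to 60 N. Pads are 19 mm wide; open, the fingers measure 130 mm over their backs; the gripper's body (75 mm by 190 mm) begins 47 mm behind the grasp point.
Start: joints at [1.16, 0.342, 1.524, -0, 1.275, -0.146], TCP at [0.137, 0.507, 0.227] pointing down, gripper open.
Joint ranges: [-2.53, 2.53], [-0.77, 2.02], [0.04, 2.7], [-1, 4.14], [0.28, 2.66], [-3.11, 3.11]. Speed limits (rad/s): [2.57, 2.57, 3.14, 3.14, 3.14, 3.14].

INTERFACE

Orientations are given as a unit quaternion [x, y, z, w].
In Python, from plant import robot, imaging gives the robot as it stands.
- The arm moves only by the tool play_rows, never from a script. Its argument "steps" is a list that holds one entry, the list of rows, each a list of 7 numbers: the shift along the tool's x, y, z in m, then the turn, a rotation vector about the tool's x, y, z in rad, then the opening, from 0 (shut) to 1 (fully open). A call has 1 to 8 rows; each row shifts and turns the commanded pose from where the row before left it, along the tool's axes as they then stand; what a row does not reach is not made up. A row lasts 1/10 s, in which the tool goes at most 50 mm and 8.59 degrees, less where a joint would pass 70% of its speed; a pose out of reach is approached as far as the arm can. A call is refused whole if a number of a shift passes 0.05 or a number of a turn 0.15, either way. A call with a gripper value outside its range is refused whole. The fingers move at their own pace and stop on an object; "force" is the grip in N (left out, the last holds). Time passes only in rows, so rows that do not move let the fingers close. It gives the time, the measured TCP pose, the force and the opening at its end, in the units of the state.
- robot.state(): the state, without advancing time (a new reading comes with each control period).
- imaging.get_image(name): name is "scene" or "top" or "wrist"; returns (picture, depth): 480x640x3 uint8, red, green, blue; 480x640 float32, m along the optical axis (not along the pixel's ray), 0 where there is no reading.
- imaging.calibration(name): a dict with "fx", "fy", "cx", "cy" (pixels), "R" (3x3) and "t" (3): a world point X has camera coordinates R X + t. Camera axes: x right, y down, z forward; pixel columns grow to the right and rows downward; lengths in m; the calibration is good to about 2 mm. The wrist camera is an equidistant fisheye: a pixel r from the principal point sees the ray r / f radians off the axis. A picture is of the moment at which its call begins: read the wrist's pose just before it. calibration takes no time and is no camera call; for the wrist camera it gives the pose at the moment of the call.
- robot.job_done(): hands the job in, once; it reports no verdict.
The state is a dict: "time": time; "joint_positions": joint angles; "qd": joint speeds; "effort": joint torques, N m; "position": TCP position; "tcp_rot": TCP orientation; "ft_force": force on the tool from outside, world axes, zero at the start; "ft_torque": the same for the moment, N m; "gripper_width": finger opening in m.
Only numpy, scipy, OpenCV 4.12 (cv2) and the standard library are available. Lean on these libraries where they do the work, as an engineer would, in place of code of your own. Each camera call takes 0.05 s, during which the arm holds its last target. There are 200 camera calls.

## Working session

There is one attempt and no reset: what is moved stays moved. The work goes in short steps, Python scripts to look and compute and a tool call to move; the robot and the scene stay as the last step left them, time stands still between calls to the robot, and variables do not carry over. Pictures are saved under pics/ and viewed, on a budget of 14 in all, crops included, one or two more only if the job needs it, and the job is handed in when it is done.

Besides the shell and the picture viewer there is one more tool, called after "Call:" by a JSON object that holds its "op" and its "data", one argument or row to a line. play_rows: Moves the arm, as the interface text tells. Its arguments: {"type":"object","properties":{"steps":{"type":"array"},"force":{"type":"number"}},"required":["steps"]}

```bash
ls; mkdir -p pics; cat > h.py <<'E'
import numpy as np, cv2
from plant import robot, imaging
def grab(n):
    c=imaging.calibration(n); im,d=imaging.get_image(n); return im,d,c
def save(im,p): cv2.imwrite('pics/'+p,cv2.cvtColor(im,cv2.COLOR_RGB2BGR))
def cloud(d,c):
    v,u=np.mgrid[:480,:640]; 
    P=np.dstack([(u-c['cx'])/c['fx']*d,(v-c['cy'])/c['fy']*d,d])
    return (P-c['t'])@np.array(c['R'])
E
python3 - <<'E'
from h import *
print(robot.state())
for n in('scene','top'):
    im,d,c=grab(n); np.savez(n,im=im,d=d,**{k:np.array(v) for k,v in c.items()}); save(im,n+'0.png'); print(n,c)
E
```

```text
pics
{'time': 0.0, 'joint_positions': array([ 1.15998297e+00,  3.42670137e-01,  1.52502071e+00, -6.87133140e-06,
        1.27539832e+00, -1.46019092e-01]), 'qd': array([-1.78982629e-03, -7.68548313e-04,  4.65265541e-04,  1.57046332e-03,
       -1.42255132e-06,  8.21662497e-04]), 'effort': array([ 1.07828469e-03, -4.31253612e+01, -2.44220495e+01,  7.16891815e-02,
        5.60832547e-02, -9.79618085e-05]), 'position': array([0.13722299, 0.50632488, 0.22607097]), 'tcp_rot': array([ 1.32009642e-01,  9.91248150e-01, -7.20343323e-04, -2.02485487e-04]), 'ft_force': array([ 0.07878476, -0.45842239, -0.64021562]), 'ft_torque': array([-0.01900453, -0.03254842, -0.05533735]), 'gripper_width': 0.092109413493528}
scene {'fx': 533.309492589154, 'fy': 533.309492589154, 'cx': 324.89252894851717, 'cy': 240.7285642366722, 'R': array([[ 0.43941947,  0.89824702, -0.00792605],
       [ 0.71029887, -0.35285028, -0.60907487],
       [-0.54989639,  0.26200949, -0.79307312]]), 't': array([-0.22971494, -0.31942303,  1.43380641])}
top {'fx': 624.5136760873897, 'fy': 624.5136760873897, 'cx': 326.7170549000422, 'cy': 237.4361717694336, 'R': array([[-0.02845948, -0.99942672,  0.0183383 ],
       [-0.99055755,  0.02573607, -0.13466031],
       [ 0.13411116, -0.02199751, -0.99072211]]), 't': array([-0.01053528,  0.55117757,  1.59186762])}
```

View pics/scene0.png

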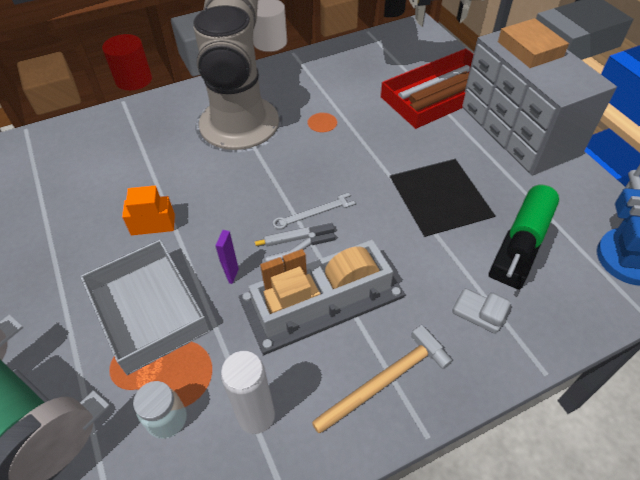

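View pics/top0.png

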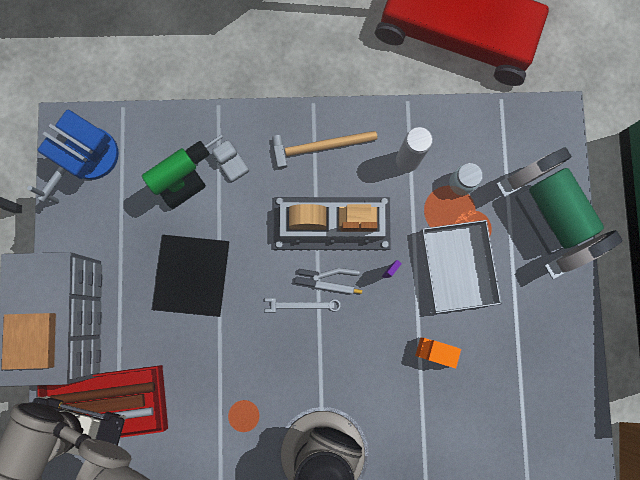

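The scene view shows two brown wedges at (272,268) and (297,262), next to the square-stepped form (290,285). The arched form is at (352,265), the tub at (148,300). The purple wedge (228,257) and the orange stepped block (148,210) are the decoys, so I'll leave them alone. Next I'll measure and confirm with an enlarged crop.

```bash
cat > m.py <<'E'
from h import *
def ld(n):
    z=np.load(n+'.npz'); c={k:z[k] for k in('fx','fy','cx','cy','R','t')}; return z['im'],z['d'],c
if __name__=='__main__':
    im,d,c=ld('scene'); im2,d2,c2=ld('top')
    a=cv2.resize(im[230:360,225:415],None,fx=4,fy=4,interpolation=cv2.INTER_CUBIC)
    save(a,'crop0.png')
    for n,(i,dd,cc) in {'scene':(im,d,c),'top':(im2,d2,c2)}.items():
        P=cloud(dd,cc); ok=dd>0
        hsv=cv2.cvtColor(i,cv2.COLOR_RGB2HSV)
        # bed rails by height
        X,Y,Z=P[...,0],P[...,1],P[...,2]
        def rep(nm,m):
            q=P[m]
            if len(q)<10: print(n,nm,len(q));return
            r=cv2.minAreaRect((q[:,:2]*1000).astype(np.float32))
            print(n,nm,len(q),'rect',np.round(r[0],1),np.round(r[1],1),round(r[2],1),'z',np.round(np.percentile(q[:,2],[2,50,98]),4))
        reg=ok&(X>.4)&(X<.72)&(Y>-.2)&(Y<.2)
        rep('rails',reg&(abs(Z-.072)<.006)&(hsv[...,1]<60)&(Y>-.2))
        wood=reg&(hsv[...,1]>90)&(hsv[...,0]<25)&(Z>.06)
        rep('wood',wood); rep('tall wood',wood&(Z>.13)); 
        for h in(.1,.105):rep('wood %.3f'%h,wood&(Z>h)&(Z<.122))
        tub=ok&(X>.3)&(X<.7)&(Y<-.17)&(Y>-.5)
        rep('tubrim',tub&(abs(Z-.06)<.008)&(hsv[...,1]<60)); 
        rep('purple',ok&(hsv[...,0]>125)&(hsv[...,0]<155)&(hsv[...,1]>100)&(Z>.01))
        rep('orange',ok&(hsv[...,0]<15)&(hsv[...,1]>200)&(Z>.02)&(Z<.2)&(X<.5))
        rep('mat',ok&(i.max(2)<40)&(abs(Z)<.02)&(Y>.2)&(X>.3)&(X<.65))
E
python3 m.py
```

```text
scene rails 2048 rect [592.7 -42.2] [271.7  92. ] 88.4 z [0.0668 0.0714 0.0749]
scene wood 3712 rect [593.4 -44.8] [223.   68.4] 88.4 z [0.0722 0.1075 0.1425]
scene tall wood 411 rect [ 566.2 -107.1] [84.8 16.8] 87.6 z [0.131  0.1408 0.1443]
scene wood 0.100 1784 rect [593.  -48.5] [203.8  68.3] 88.7 z [0.1006 0.1106 0.1194]
scene wood 0.105 1510 rect [592.9 -51.4] [197.3  68.3] 88.7 z [0.1055 0.1111 0.1201]
scene tubrim 1211 rect [ 519.9 -312.9] [346.8 276.6] 5.8 z [0.0525 0.0588 0.0646]
scene purple 668 rect [350.7 157.1] [616.8 610.4] 71.9 z [0.0141 0.0884 0.1318]
scene orange 2771 rect [ 20.4 -50.6] [1328.7  720.9] 59.0 z [0.0209 0.0419 0.0969]
scene mat 4469 rect [466.2 332.8] [179.5 200.3] 82.7 z [-0.0004  0.0035  0.0072]
top rails 1179 rect [593.7 -40.2] [268.3  90. ] 88.5 z [0.0663 0.0708 0.077 ]
top wood 1624 rect [592.8 -41.1] [223.6  66.8] 88.6 z [0.0707 0.1075 0.1441]
top tall wood 203 rect [ 566.5 -103.8] [84.  14.9] 87.6 z [0.1331 0.1403 0.1478]
top wood 0.100 907 rect [592.8 -41.2] [205.8  66.8] 88.6 z [0.1006 0.1092 0.1176]
top wood 0.105 740 rect [592.7 -39. ] [191.1  66.4] 88.6 z [0.1053 0.1102 0.118 ]
top tubrim 633 rect [ 519.7 -312. ] [343.1 270.9] 7.4 z [0.0525 0.0587 0.0671]
top purple 157 rect [174.5 124.1] [346.3 823. ] 20.6 z [0.0275 0.1278 0.2985]
top orange 976 rect [178.4 172.3] [ 159.7 1058.5] 5.7 z [0.0347 0.0918 0.1052]
top mat 2793 rect [504.  330.6] [181. 276.] 82.2 z [-0.0053  0.0027  0.0107]
```

View pics/crop0.png

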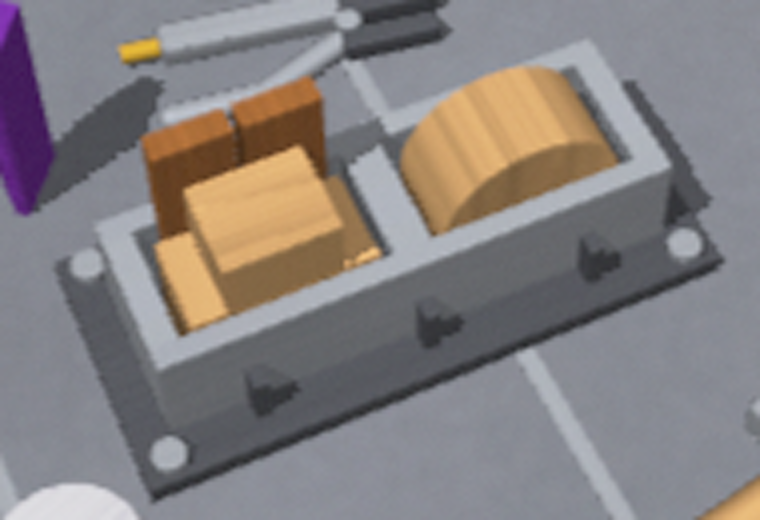

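The crop confirms two brown wedges, both on the near side of the square-stepped form in the right bay, and none at the crown. Bed centre is about (0.593, -0.041) with yaw about -1.5°. I'll turn the tool to the bed axes first (tool x = bed y, tool y = bed x).

Call:
{"op": "play_rows", "data": {
  "steps": [
    [[0, 0, 0, 0, 0, 0.15, 1], [0, 0, 0, 0, 0, 0.15, 1], [0, 0, 0, 0, 0, 0.15, 1], [0, 0, 0, 0, 0, 0.15, 1], [0, 0, 0, 0, 0, 0.15, 1], [0, 0, 0, 0, 0, 0.15, 1], [0, 0, 0, 0, 0, 0.15, 1], [0, 0, 0, 0, 0, 0.15, 1]]
  ]
}}

```text
time: 0.9
position: [0.1373, 0.5065, 0.2263]
tcp_rot: [0.671, 0.741, -0.0, 0.0]
ft_force: [-0.1, -0.6, 0.9]
gripper_width: 0.0918
```

```bash
cat >> h.py <<'E'
from scipy.spatial.transform import Rotation as Ro
YAW=np.deg2rad(-1.5); BED=np.array([.593,-.041])
def b2w(p): # bed xy -> world xy
    c,s=np.cos(YAW),np.sin(YAW); return BED+np.array([[c,-s],[s,c]])@np.asarray(p)
def go(x,y,z):
    s=robot.state(); R=Ro.from_quat(s['tcp_rot']).as_matrix()
    d=R.T@(np.array([x,y,z])-s['position'])
    th=np.rad2deg(np.arctan2(R[1,1],R[0,1]))
    print('t',round(s['time'],2),'pos',np.round(s['position'],4),'w',round(s['gripper_width'],4),'F',np.round(s['ft_force'],1),'toolshift',np.round(d,4),'yawerr(rad about z)',round(np.deg2rad(th)-YAW,4),'tilt',np.round(R[:,2],3))
E
cat > m2.py <<'E'
from m import *
def meas(im,d,c,n):
    P=cloud(d,c); hsv=cv2.cvtColor(im,cv2.COLOR_RGB2HSV); ok=d>0
    X,Y,Z=P[...,0],P[...,1],P[...,2]
    co,s=np.cos(YAW),np.sin(YAW); bx=(X-BED[0])*co+(Y-BED[1])*s; by=-(X-BED[0])*s+(Y-BED[1])*co
    wood=ok&(hsv[...,1]>90)&(hsv[...,0]<25)&(abs(bx)<.06)&(abs(by)<.14)
    def r(nm,m,A=bx,B=by):
        if m.sum()<5: print(n,nm,m.sum());return
        print(n,nm,m.sum(),'bx',np.round(np.percentile(A[m],[2,98]),4),'by',np.round(np.percentile(B[m],[2,98]),4),'z',np.round(np.percentile(Z[m],[50,98]),4))
    r('wedges',wood&(Z>.132))
    r('squaretop',wood&(by<-.01)&(abs(Z-.11)<.005)&(bx>-.015)); r('crowntop',wood&(by>.01)&(Z>.1))
    r('crownall',wood&(by>.01)&(Z>.08))
    st=ok&(hsv[...,1]<70)&(abs(bx)<.06)&(abs(by)<.15); r('rails',st&(abs(Z-.072)<.004))
    t=ok&(X>.38)&(X<.66)&(Y<-.18)&(Y>-.44)&(Z>.05)&(Z<.07)
    k=cv2.connectedComponents(t.astype(np.uint8)); 
    for j in range(1,k[0]):
        q=P[k[1]==j]
        if len(q)>60:
            e=cv2.minAreaRect((q[:,:2]*1000).astype(np.float32)); print(n,'tub?',len(q),np.round(e[0],1),np.round(e[1],1),round(e[2],1))
if __name__=='__main__':
    for n in('scene','top'): meas(*ld(n),n)
    go(0.567,-.083,.2)
E
python3 m2.py
```

```text
scene wedges 390 bx [-0.0322 -0.0174] by [-0.1077 -0.0263] z [0.1409 0.1444]
scene squaretop 751 bx [-0.014   0.0323] by [-0.0968 -0.0384] z [0.1115 0.1144]
scene crowntop 730 bx [-0.0161  0.0319] by [0.0311 0.091 ] z [0.1081 0.1136]
scene crownall 1211 bx [-0.0157  0.0327] by [0.0185 0.1006] z [0.1034 0.1132]
scene rails 1943 bx [-0.0433  0.0444] by [-0.1354  0.131 ] z [0.0716 0.0749]
scene tub? 599 [ 518.7 -319.1] [125.9 246.9] 54.0
scene tub? 76 [ 465.3 -193.7] [16.3 28.5] 48.3
top wedges 200 bx [-0.0323 -0.0179] by [-0.1045 -0.0237] z [0.1403 0.1478]
top squaretop 349 bx [-0.0111  0.0321] by [-0.0928 -0.0353] z [0.1104 0.1147]
top crowntop 460 bx [-0.0164  0.0315] by [0.0348 0.0972] z [0.1079 0.1155]
top crownall 682 bx [-0.0163  0.0315] by [0.022  0.1083] z [0.1046 0.1148]
top rails 942 bx [-0.0434  0.0448] by [-0.132   0.1342] z [0.0712 0.0755]
top tub? 291 [ 483.6 -364.4] [185.4 170. ] 6.3
t 0.9 pos [0.1373 0.5065 0.2263] w 0.0918 F [-0.1 -0.6  0.9] toolshift [-0.6293  0.3689  0.0266] yawerr(rad about z) 0.126 tilt [-0.    -0.001 -1.   ]
```

Call:
{"op": "play_rows", "data": {
  "steps": [
    [[0, 0, 0, 0, 0, 0.126, 1], [-0.048, 0.037, 0, 0, 0, 0, 1], [-0.048, 0.037, 0, 0, 0, 0, 1], [-0.048, 0.037, 0, 0, 0, 0, 1], [-0.048, 0.037, 0, 0, 0, 0, 1], [-0.048, 0.037, 0, 0, 0, 0, 1], [-0.048, 0.037, 0, 0, 0, 0, 1], [-0.048, 0.037, 0, 0, 0, 0, 0.6]]
  ]
}}

```text
time: 1.7
position: [0.3461, 0.2235, 0.2267]
tcp_rot: [0.714, 0.7, 0.0, -0.0]
ft_force: [1.7, 1.1, 0.6]
gripper_width: 0.0875
```

Call:
{"op": "play_rows", "data": {
  "steps": [
    [[-0.048, 0.037, 0, 0, 0, 0, 0.6], [-0.048, 0.037, 0, 0, 0, 0, 0.6], [-0.048, 0.037, 0, 0, 0, 0, 0.6], [-0.048, 0.037, 0, 0, 0, 0, 0.6], [-0.048, 0.037, 0.02, 0, 0, 0, 0.6], [0, 0, 0, 0, 0, 0, 0.6], [0, 0, 0, 0, 0, 0, 0.6]]
  ]
}}

```text
time: 2.4
position: [0.4923, 0.0256, 0.21]
tcp_rot: [0.715, 0.699, -0.001, -0.001]
ft_force: [0.0, 0.8, -0.1]
gripper_width: 0.0551
```

```bash
python3 -c "
from h import *
go(*b2w([-.025,-.0445]),.117)
for n in('top','scene'):
    im,d,c=grab(n); 
    np.savez(n,im=im,d=d,**{k:np.array(v) for k,v in c.items()})
save(im[170:400,60:420],'s1.png')"; python3 m2.py|grep tub
```

```text
t 2.4 pos [0.4923 0.0256 0.21  ] w 0.0551 F [ 0.   0.8 -0.1] toolshift [-0.1087  0.0773  0.0928] yawerr(rad about z) 0.0037 tilt [-0.003  0.001 -1.   ]
scene tub? 596 [ 517.6 -318.1] [123.3 249.2] 54.8
scene tub? 78 [ 470.8 -191.5] [13.1 27.7] 17.6
top tub? 280 [ 519.  -317.9] [126.2 248.1] 52.9
```

Call:
{"op": "play_rows", "data": {
  "steps": [
    [[-0.027, 0.019, 0, 0, 0, 0, 0.6], [-0.027, 0.019, 0, 0, 0, 0, 0.6], [-0.027, 0.019, 0.01, 0, 0, 0, 0.6], [-0.027, 0.02, 0.02, 0, 0, 0.003, 0.6], [0, 0, 0.02, 0, 0, 0, 0.6], [0, 0, 0, 0, 0, 0, 0.6], [0, 0, 0, 0, 0, 0, 0.6]]
  ]
}}

```text
time: 3.2
position: [0.5672, -0.0818, 0.1617]
tcp_rot: [0.715, 0.7, 0.0, -0.0]
ft_force: [0.2, 0.4, -0.1]
gripper_width: 0.0548
```

```bash
python3 -c "
from h import *
go(*b2w([-.025,-.0445]),.117)
im,d,c=grab('wrist'); save(im,'w1.png')
im,d,c=grab('scene'); save(cv2.resize(im[180:400,60:420],None,fx=2,fy=2),'s2.png')"
```

```text
t 3.2 pos [ 0.5672 -0.0818  0.1617] w 0.0548 F [ 0.2  0.4 -0.1] toolshift [-0.0031 -0.0003  0.0447] yawerr(rad about z) 0.005 tilt [-0.  0. -1.]
```

View pics/w1.png

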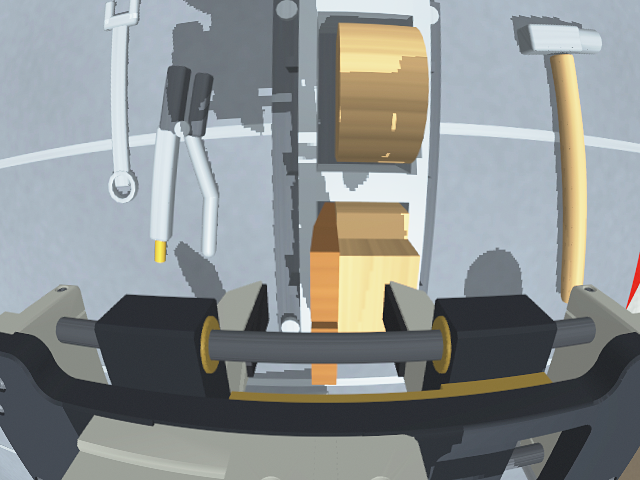

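The wrist view shows the first wedge's brown top at (324,300), lying between the fingers. I'll descend, grip and pull.

Call:
{"op": "play_rows", "data": {
  "steps": [
    [[-0.003, 0, 0.02, 0, 0, 0.005, 0.6], [0, 0, 0.024, 0, 0, 0, 0.6], [0, 0, 0, 0, 0, 0, 0.6], [0, 0, 0, 0, 0, 0, 0], [0, 0, 0, 0, 0, 0, 0], [0, 0, 0, 0, 0, 0, 0], [0, 0, 0, 0, 0, 0, 0], [0, 0, 0, 0, 0, 0, 0]]
  ],
  "force": 30
}}

```text
time: 4.1
position: [0.5676, -0.0862, 0.1175]
tcp_rot: [0.717, 0.697, 0.0, 0.0]
ft_force: [0.2, -0.6, 0.2]
gripper_width: 0.0196
```

Call:
{"op": "play_rows", "data": {
  "steps": [
    [[0, 0, -0.01, 0, 0, 0, 0], [0, 0, -0.02, 0, 0, 0, 0], [0, 0, -0.02, 0, 0, 0, 0], [0, 0, -0.025, 0, 0, 0, 0], [0, 0, -0.025, 0, 0, 0, 0], [0, 0, -0.025, 0, 0, 0, 0], [0, 0, -0.025, 0, 0, 0, 0], [0, 0, 0, 0, 0, 0, 0]]
  ]
}}

```text
time: 4.9
position: [0.5688, -0.0866, 0.2715]
tcp_rot: [0.717, 0.697, 0.002, 0.003]
ft_force: [0.2, -0.7, -0.6]
gripper_width: 0.0149
```

```bash
python3 - <<'E'
from h import *
go(.50,-.315,.26)
im,d,c=grab('scene'); save(cv2.resize(im[150:400,60:420],None,fx=2,fy=2),'s3.png')
E
```

```text
t 4.9 pos [ 0.5688 -0.0866  0.2715] w 0.0149 F [ 0.2 -0.7 -0.6] toolshift [-0.2302 -0.0625  0.0114] yawerr(rad about z) -0.0018 tilt [ 0.007 -0.002 -1.   ]
```

View pics/s3.png

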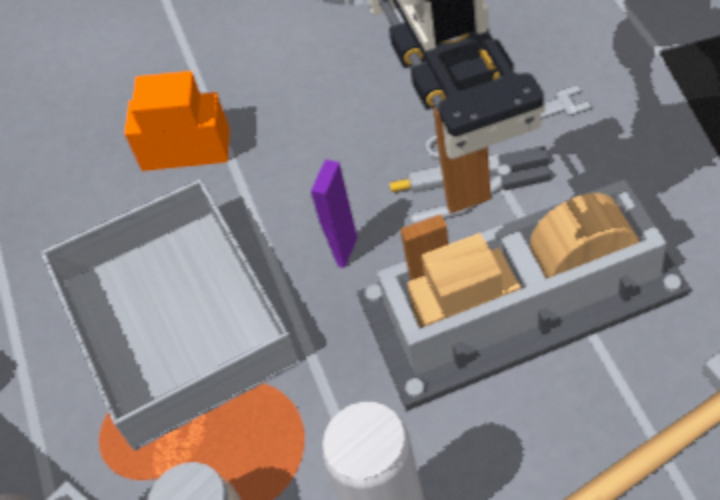

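Wedge 1 is out and hanging in the gripper, with its top at about (465,110) in the crop. The tub rim corners in the crop are about (200,182), (45,255), (118,415) and (287,335). I'll cast those to z = 0.06.

```bash
python3 - <<'E'
from h import *
c=imaging.calibration('scene'); R=np.array(c['R']);C=-R.T@c['t']
Q=[]
for u,v in[(200,182),(45,255),(118,415),(287,335)]:
    u,v=60+u/2,150+v/2
    r=R.T@np.array([(u-c['cx'])/c['fx'],(v-c['cy'])/c['fy'],1]); k=(.06-C[2])/r[2]; Q.append((C+k*r)[:2])
Q=np.array(Q); print(np.round(Q,3),Q.mean(0))
E
```

```text
[[ 0.353 -0.3  ]
 [ 0.374 -0.463]
 [ 0.578 -0.437]
 [ 0.567 -0.275]] [ 0.46823595 -0.36858106]
```

```bash
python3 - <<'E'
from h import *
from m import ld
def cast(c,u,v,z):
    R=np.array(c['R']);C=-R.T@c['t'];r=R.T@np.array([(u-c['cx'])/c['fx'],(v-c['cy'])/c['fy'],1]); return (C+(z-C[2])/r[2]*r)[:2]
im,d,c=ld('top')
print(np.round([cast(c,*p,.06) for p in[(424,229),(487,221),(500,304),(433,314)]],3), 'bed chk',cast(c,332,217,.112))
c=imaging.calibration('scene'); im,d,_=ld('scene')
print('scene bed chk',cast(c,290,282,.112))
for n in('scene','top'):
    im,d,c=ld(n);P=cloud(d,c)
    m=(abs(P[...,2]-.06)<.006)&(d>0)&(P[...,1]<-.2)&(P[...,1]>-.5)&(P[...,0]>.3)&(P[...,0]<.65)
    k,l,s,_=cv2.connectedComponentsWithStats(m.astype(np.uint8),connectivity=8)
    for j in range(1,k):
        if s[j,4]>30:
            q=P[l==j]; e=cv2.minAreaRect((q[:,:2]*1000).astype(np.float32)); print(n,s[j],np.round(cv2.boxPoints(e)).astype(int).tolist())
E
```

```text
[[ 0.563 -0.277]
 [ 0.58  -0.442]
 [ 0.365 -0.462]
 [ 0.345 -0.289]] bed chk [ 0.59177629 -0.0385511 ]
scene bed chk [ 0.59942271 -0.1083985 ]
scene [  80  239  124  125 1027] [[344, -299], [363, -468], [586, -443], [567, -274]]
top [427 220  60  10  98] [[563, -286], [577, -441], [584, -440], [570, -285]]
top [485 224  11  52  94] [[439, -451], [440, -458], [573, -442], [573, -434]]
top [423 237  12  64 100] [[380, -291], [380, -296], [543, -278], [542, -273]]
top [433 302  25  11  52] [[333, -343], [355, -351], [376, -293], [353, -285]]
top [459 305  27   5  42] [[354, -357], [362, -424], [365, -423], [358, -357]]
```

Corrected tub pose: centre (0.465, -0.371), yaw about 6°. Carrying wedge 1 there.

Call:
{"op": "play_rows", "data": {
  "steps": [
    [[-0.03, -0.012, 0, 0, 0, 0, 0], [-0.03, -0.012, 0, 0, 0, 0, 0], [-0.03, -0.012, 0, 0, 0, 0, 0], [-0.03, -0.012, 0, 0, 0, 0, 0], [-0.03, -0.012, 0, 0, 0, 0, 0], [-0.03, -0.012, 0, 0, 0, 0, 0], [-0.03, -0.012, 0, 0, 0, 0, 0], [-0.03, -0.012, 0, 0, 0, 0, 0]]
  ]
}}

```text
time: 5.75
position: [0.4635, -0.3242, 0.2657]
tcp_rot: [0.717, 0.697, -0.0, -0.001]
ft_force: [0.2, -0.8, -0.8]
gripper_width: 0.0148
```

Call:
{"op": "play_rows", "data": {
  "steps": [
    [[-0.03, -0.013, 0, 0, 0, 0, 0], [-0.03, -0.013, 0, 0, 0, 0, 0], [-0.03, -0.013, 0, 0, 0, 0, 0], [0, 0, 0.03, 0, 0, 0, 0], [0, 0, 0.03, 0, 0, 0, 0], [0, 0, 0.03, 0, 0, 0, 0], [0, 0, 0, 0, 0, 0, 0], [0, 0, 0, 0, 0, 0, 0]]
  ]
}}

```text
time: 6.55
position: [0.423, -0.412, 0.1767]
tcp_rot: [0.717, 0.697, 0.0, -0.001]
ft_force: [0.4, 0.2, -0.2]
gripper_width: 0.0147
```

```bash
python3 - <<'E'
from h import *
go(.425,-.416,.118)
E
```

```text
t 6.55 pos [ 0.423  -0.412   0.1767] w 0.0147 F [ 0.4  0.2 -0.2] toolshift [-0.004   0.0022  0.0587] yawerr(rad about z) -0.0018 tilt [-0.001  0.002 -1.   ]
```

Call:
{"op": "play_rows", "data": {
  "steps": [
    [[0, 0, 0.025, 0, 0, 0, 0], [0, 0, 0.025, 0, 0, 0, 0], [0, 0, 0.005, 0, 0, 0, 0], [0, 0, 0, 0, 0, 0, 0], [0, 0, 0, 0, 0, 0, 0.6], [0, 0, 0, 0, 0, 0, 0.6], [0, 0, 0, 0, 0, 0, 0.6], [0, 0, -0.02, 0, 0, 0, 0.6]]
  ]
}}

```text
time: 7.35
position: [0.4223, -0.4113, 0.1406]
tcp_rot: [0.717, 0.697, 0.0, -0.002]
ft_force: [-0.2, 0.3, -0.2]
gripper_width: 0.0418
```

Call:
{"op": "play_rows", "data": {
  "steps": [
    [[0, 0, -0.03, 0, 0, 0, 0.6], [0, 0, -0.03, 0, 0, 0, 0.6], [0, 0, -0.03, 0, 0, 0, 0.6], [0.03, 0.015, -0.03, 0, 0, 0, 0.6], [0.03, 0.015, 0, 0, 0, 0, 0.6], [0.03, 0.015, 0, 0, 0, 0, 0.6], [0.03, 0.015, 0, 0, 0, 0, 0.6], [0.03, 0.015, 0, 0, 0, 0, 0.6]]
  ]
}}

```text
time: 8.15
position: [0.5029, -0.2633, 0.2629]
tcp_rot: [0.717, 0.697, 0.0, 0.001]
ft_force: [0.8, 0.1, -0.2]
gripper_width: 0.0552
```

```bash
python3 - <<'E'
from h import *
go(*b2w([-.025,-.087]),.16)
im,d,c=grab('scene'); save(cv2.resize(im[150:400,60:420],None,fx=2,fy=2),'s4.png')
E
```

```text
t 8.15 pos [ 0.5029 -0.2633  0.2629] w 0.0552 F [ 0.8  0.1 -0.2] toolshift [0.1378 0.0589 0.1029] yawerr(rad about z) -0.002 tilt [ 0.001 -0.001 -1.   ]
```

View pics/s4.png

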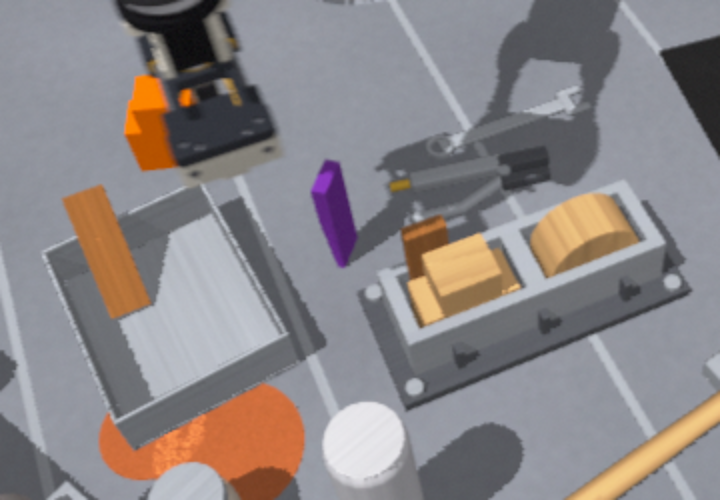

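Wedge 1 is in the tub, leaning on its near wall (crop px 108,252). I'll check its centre later. Going for wedge 2 (crop px 425,240).

Call:
{"op": "play_rows", "data": {
  "steps": [
    [[0.025, 0.01, 0, 0, 0, 0, 0.6], [0.025, 0.01, 0, 0, 0, 0, 0.6], [0.025, 0.01, 0, 0, 0, 0, 0.6], [0.025, 0.01, 0.02, 0, 0, 0, 0.6], [0.025, 0.01, 0.03, 0, 0, 0, 0.6], [0.013, 0.009, 0.03, 0, 0, 0, 0.6], [0, 0, 0.02, 0, 0, 0, 0.6], [0, 0, 0, 0, 0, 0, 0.6]]
  ]
}}

```text
time: 9.0
position: [0.5638, -0.1272, 0.1596]
tcp_rot: [0.717, 0.697, -0.001, -0.002]
ft_force: [-0.8, 0.5, -0.4]
gripper_width: 0.0551
```

```bash
python3 - <<'E'
from h import *
import m2
go(*b2w([-.025,-.087]),.117)
im,d,c=grab('scene'); m2.meas(im,d,c,'scene')
P=cloud(d,c); hsv=cv2.cvtColor(im,cv2.COLOR_RGB2HSV)
m=(hsv[...,1]>120)&(hsv[...,0]<20)&(P[...,1]<-.24)&(P[...,1]>-.5)&(P[...,2]>.012)&(P[...,0]>.28)&(P[...,0]<.6)
m=m&(hsv[...,2]<190); q=P[m]; t=q-np.array([.465,-.371,0]); a=np.deg2rad(6.4); t=np.c_[t[:,0]*np.cos(a)+t[:,1]*np.sin(a),-t[:,0]*np.sin(a)+t[:,1]*np.cos(a),t[:,2]]
print(len(t),np.percentile(t,[2,50,98],axis=0).round(3))
im,d,c=grab('wrist'); save(im,'w2.png')
E
```

```text
t 9.0 pos [ 0.5638 -0.1272  0.1596] w 0.0551 F [-0.8  0.5 -0.4] toolshift [-0.0001  0.0021  0.0426] yawerr(rad about z) -0.0008 tilt [-0.005  0.002 -1.   ]
scene wedges 114 bx [-0.0579  0.0318] by [-0.1227 -0.0697] z [0.257  0.2685]
scene squaretop 713 bx [-0.0125  0.0323] by [-0.0968 -0.0385] z [0.1115 0.1143]
scene crowntop 740 bx [-0.0167  0.0323] by [0.0322 0.0917] z [0.1082 0.1135]
scene crownall 1215 bx [-0.016   0.0328] by [0.019  0.1006] z [0.1035 0.1133]
scene rails 1955 bx [-0.0433  0.0445] by [-0.1353  0.1312] z [0.0715 0.0747]
scene tub? 597 [ 518.6 -318.5] [125.6 247.5] 54.2
scene tub? 74 [ 470.1 -190.9] [12.3 29.2] 25.8
scene tub? 226 [ 390.8 -408.7] [39.7 21.4] 89.2
1440 [[-0.172 -0.049  0.013]
 [-0.083 -0.027  0.053]
 [-0.033  0.122  0.095]]
```

View pics/w2.png

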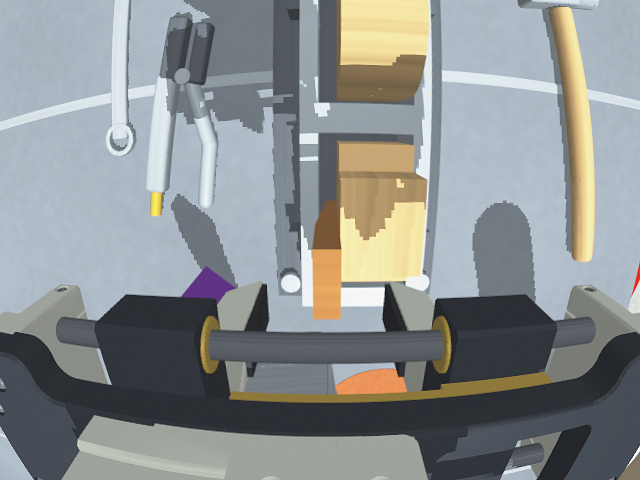

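Wedge 2's top (326,285) sits between the fingers just as wedge 1's did.

Call:
{"op": "play_rows", "data": {
  "steps": [
    [[0, 0.002, 0.02, 0, 0, 0, 0.6], [0, 0, 0.022, 0, 0, 0, 0.6], [0, 0, 0, 0, 0, 0, 0.6], [0, 0, 0, 0, 0, 0, 0], [0, 0, 0, 0, 0, 0, 0], [0, 0, 0, 0, 0, 0, 0], [0, 0, 0, 0, 0, 0, 0], [0, 0, 0, 0, 0, 0, 0]]
  ],
  "force": 30
}}

```text
time: 9.9
position: [0.5674, -0.1283, 0.1206]
tcp_rot: [0.717, 0.697, 0.0, 0.0]
ft_force: [-0.1, -0.4, 0.4]
gripper_width: 0.0195
```

Call:
{"op": "play_rows", "data": {
  "steps": [
    [[0, 0, 0, 0, 0, 0, 0], [0, 0, -0.02, 0, 0, 0, 0], [0, 0, -0.025, 0, 0, 0, 0], [0, 0, -0.025, 0, 0, 0, 0], [0, 0, -0.025, 0, 0, 0, 0], [0, 0, -0.03, 0, 0, 0, 0], [0, 0, -0.03, 0, 0, 0, 0], [0, 0, 0, 0, 0, 0, 0]]
  ]
}}

```text
time: 10.7
position: [0.5689, -0.1287, 0.2796]
tcp_rot: [0.717, 0.697, 0.002, 0.004]
ft_force: [0.4, 0.6, 0.9]
gripper_width: 0.0149
```

```bash
python3 - <<'E'
from h import *
a=np.deg2rad(6.4);R=np.array([[np.cos(a),-np.sin(a)],[np.sin(a),np.cos(a)]])
go(*(np.array([.465,-.371])+R@[.03,.035]),.26)
E
```

```text
t 10.7 pos [ 0.5689 -0.1287  0.2796] w 0.0149 F [0.4 0.6 0.9] toolshift [-0.2062 -0.0724  0.0196] yawerr(rad about z) -0.0017 tilt [ 0.008 -0.003 -1.   ]
```

Call:
{"op": "play_rows", "data": {
  "steps": [
    [[-0.026, -0.009, 0, 0, 0, 0, 0], [-0.026, -0.009, 0, 0, 0, 0, 0], [-0.026, -0.009, 0, 0, 0, 0, 0], [-0.026, -0.009, 0, 0, 0, 0, 0], [-0.026, -0.009, 0, 0, 0, 0, 0], [-0.026, -0.009, 0, 0, 0, 0, 0], [-0.026, -0.009, 0, 0, 0, 0, 0], [-0.024, -0.009, 0, 0, 0, 0, 0]]
  ]
}}

```text
time: 11.5
position: [0.4887, -0.3331, 0.274]
tcp_rot: [0.717, 0.697, -0.0, -0.001]
ft_force: [-0.3, 0.1, -0.9]
gripper_width: 0.015
```

Call:
{"op": "play_rows", "data": {
  "steps": [
    [[0, 0, 0.025, 0, 0, 0, 0], [0, 0, 0.03, 0, 0, 0, 0], [0, 0, 0.03, 0, 0, 0, 0], [0, 0, 0.03, 0, 0, 0, 0], [0, 0, 0.025, 0, 0, 0, 0], [0, 0, 0.01, 0, 0, 0, 0], [0, 0, 0, 0, 0, 0, 0], [0, 0, 0, 0, 0, 0, 0]]
  ]
}}

```text
time: 12.3
position: [0.4899, -0.3324, 0.1258]
tcp_rot: [0.717, 0.697, 0.0, 0.001]
ft_force: [0.8, 0.3, 0.3]
gripper_width: 0.0149
```

```bash
python3 - <<'E'
from h import *
go(.49,-.334,.121)
im,d,c=grab('scene'); save(cv2.resize(im[150:400,60:420],None,fx=2,fy=2),'s5.png')
E
```

```text
t 12.3 pos [ 0.4899 -0.3324  0.1258] w 0.0149 F [0.8 0.3 0.3] toolshift [-0.0016  0.0001  0.0048] yawerr(rad about z) -0.0018 tilt [ 0.001 -0.001 -1.   ]
```

View pics/s5.png

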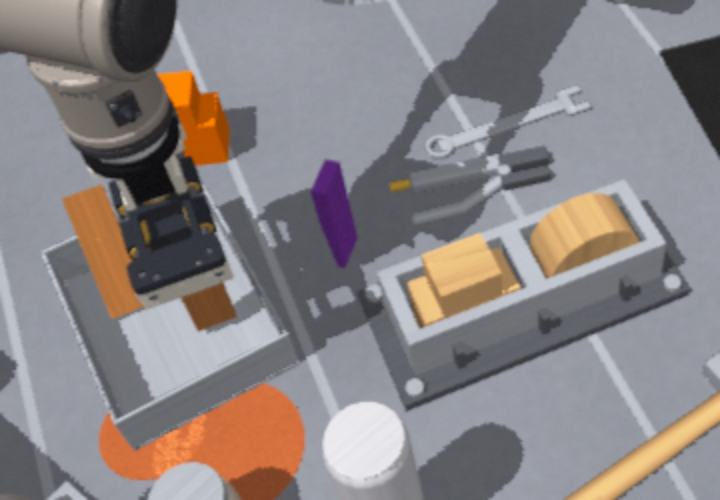

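Wedge 2 is over the tub floor (crop px 213,305). Releasing it.

Call:
{"op": "play_rows", "data": {
  "steps": [
    [[0, 0, 0.005, 0, 0, 0, 0], [0, 0, 0, 0, 0, 0, 0], [0, 0, 0, 0, 0, 0, 0.6], [0, 0, 0, 0, 0, 0, 0.6], [0, 0, 0, 0, 0, 0, 0.6], [0, 0, -0.02, 0, 0, 0, 0.8], [0, 0, -0.04, 0, 0, 0, 0.8], [0, 0, -0.04, 0, 0, 0, 0.8]]
  ]
}}

```text
time: 13.15
position: [0.4891, -0.3318, 0.2207]
tcp_rot: [0.717, 0.697, -0.0, -0.001]
ft_force: [-0.2, -0.4, 0.6]
gripper_width: 0.0583
```

Call:
{"op": "play_rows", "data": {
  "steps": [
    [[0.02, 0.01, -0.01, 0, 0, 0, 0.8], [0.04, 0.01, 0, 0, 0, 0, 0.8], [0.04, 0.01, 0, 0, 0, 0, 0.8], [0.04, 0.01, 0, 0, 0, 0, 0.8], [0.04, 0.01, 0, 0, 0, 0, 0.8], [0.03, 0.01, 0, 0, 0, 0, 0.8], [0, 0, 0, 0, 0, 0, 0.8], [0, 0, 0, 0, 0, 0, 0.8]]
  ]
}}

```text
time: 13.95
position: [0.5554, -0.1234, 0.2301]
tcp_rot: [0.716, 0.698, -0.0, 0.0]
ft_force: [-0.2, -0.6, -0.1]
gripper_width: 0.0738
```

```bash
cat > tubchk.py <<'E'
from h import *
im,d,c=grab('scene'); np.savez('last',im=im,d=d)
P=cloud(d,c); hsv=cv2.cvtColor(im,cv2.COLOR_RGB2HSV)
m=(abs(P[...,2]-.06)<.006)&(d>0)&(P[...,1]<-.2)&(P[...,1]>-.5)&(P[...,0]>.3)&(P[...,0]<.65)&(hsv[...,1]<70)
e=cv2.minAreaRect((P[m][:,:2]*1000).astype(np.float32)); b=cv2.boxPoints(e).round().astype(int); print('tub',np.round(e[0]),b.tolist())
m=(hsv[...,1]>120)&(hsv[...,0]<20)&(P[...,1]<-.27)&(P[...,1]>-.5)&(P[...,2]>.008)&(P[...,0]>.3)&(P[...,0]<.58)&(hsv[...,2]<200)
k,l,s,_=cv2.connectedComponentsWithStats(m.astype(np.uint8))
t=np.array(e[0])/1000;a=np.deg2rad(6.4)
for j in range(1,k):
    if s[j,4]>80:
        q=P[l==j]; x=q[:,:2]-t; x=np.c_[x[:,0]*np.cos(a)+x[:,1]*np.sin(a),-x[:,0]*np.sin(a)+x[:,1]*np.cos(a),q[:,2]]
        print(s[j],np.percentile(x,[2,50,98],axis=0).round(3).tolist())
E
python3 - <<'E'
import runpy; g=runpy.run_path('tubchk.py')
from h import *
save(cv2.resize(g['im'][150:400,60:420],None,fx=2,fy=2),'s6.png')
go(*b2w([.007,.065]),.082)
E
```

```text
tub [ 464. -371.] [[343, -299], [362, -468], [586, -443], [567, -274]]
[  92  243   43   66 1337] [[-0.122, -0.049, 0.012], [-0.077, -0.029, 0.054], [-0.032, -0.009, 0.096]]
[ 144  256   34   58 1054] [[-0.097, 0.022, 0.01], [-0.032, 0.044, 0.017], [0.027, 0.068, 0.025]]
t 14.0 pos [ 0.5552 -0.1243  0.2301] w 0.0734 F [-0.  -1.  -0.1] toolshift [0.1494 0.0424 0.148 ] yawerr(rad about z) -0.0015 tilt [-0. -0. -1.]
```

View pics/s6.png

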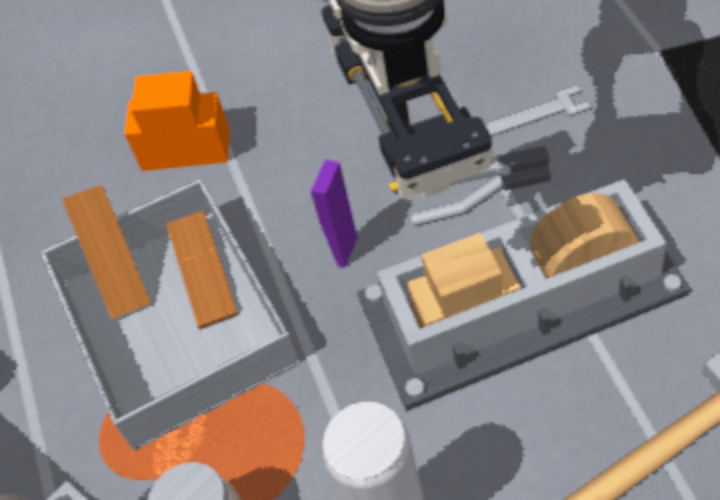

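Both wedges lie inside the tub: centres at tub x = -0.077 and -0.032, z = 0.053 and 0.017. Nothing else has moved. Now the crown.

Call:
{"op": "play_rows", "data": {
  "steps": [
    [[0.025, 0.007, 0, 0, 0, 0, 0.9], [0.025, 0.007, 0, 0, 0, 0, 0.9], [0.025, 0.007, 0, 0, 0, 0, 0.9], [0.025, 0.007, 0, 0, 0, 0, 0.9], [0.025, 0.007, 0.02, 0, 0, 0, 0.9], [0.024, 0.007, 0.03, 0, 0, 0, 0.9], [0, 0, 0.03, 0, 0, 0, 0.9], [0, 0, 0, 0, 0, 0, 0.9]]
  ]
}}

```text
time: 14.8
position: [0.5989, 0.0232, 0.1458]
tcp_rot: [0.717, 0.697, -0.003, -0.003]
ft_force: [-0.4, -1.1, -0.2]
gripper_width: 0.0826
```

```bash
python3 - <<'E'
from h import *
go(*b2w([.007,.064]),.082)
E
```

```text
t 14.8 pos [0.5989 0.0232 0.1458] w 0.0826 F [-0.4 -1.1 -0.2] toolshift [-0.0004  0.0033  0.0638] yawerr(rad about z) -0.0025 tilt [-0.009  0.    -1.   ]
```

Call:
{"op": "play_rows", "data": {
  "steps": [
    [[0, 0.001, 0.02, 0, 0, 0, 0.9], [0, 0, 0.02, 0, 0, 0, 0.9], [0, 0, 0.02, 0, 0, 0, 0.9], [0, 0, 0, 0, 0, 0, 0.9], [0, 0, 0, 0, 0, 0, 0], [0, 0, 0, 0, 0, 0, 0], [0, 0, 0, 0, 0, 0, 0], [0, 0, 0, 0, 0, 0, 0]]
  ],
  "force": 40
}}

```text
time: 15.6
position: [0.6029, 0.0237, 0.0911]
tcp_rot: [0.717, 0.697, 0.001, 0.001]
ft_force: [0.6, 0.5, 0.3]
gripper_width: 0.0549
```

Call:
{"op": "play_rows", "data": {
  "steps": [
    [[0, 0, 0, 0, 0, 0, 0], [0, 0, 0, 0, 0, 0, 0], [0, 0, -0.01, 0, 0, 0, 0], [0, 0, -0.02, 0, 0, 0, 0], [0, 0, -0.03, 0, 0, 0, 0], [0, 0, -0.03, 0, 0, 0, 0], [0, 0, -0.03, 0, 0, 0, 0], [0, 0, 0, 0, 0, 0, 0]]
  ]
}}

```text
time: 16.4
position: [0.6046, 0.0238, 0.2146]
tcp_rot: [0.717, 0.697, 0.003, 0.003]
ft_force: [0.8, -0.4, -2.7]
gripper_width: 0.0495
```

```bash
python3 - <<'E'
from h import *
go(.48,.33,.2)
E
```

```text
t 16.4 pos [0.6046 0.0238 0.2146] w 0.0495 F [ 0.8 -0.4 -2.7] toolshift [ 0.3026 -0.1332  0.0134] yawerr(rad about z) -0.0016 tilt [ 0.008 -0.001 -1.   ]
```

The crown is held (width 49.5 mm, about 2.7 N load). I'll carry it to the mat, swinging nearer the robot so it clears the drill.

Call:
{"op": "play_rows", "data": {
  "steps": [
    [[0.015, -0.022, 0, 0, 0, 0, 0], [0.02, -0.022, 0, 0, 0, 0, 0], [0.02, -0.022, 0, 0, 0, 0, 0], [0.02, -0.022, 0, 0, 0, 0, 0], [0.025, -0.022, 0, 0, 0, 0, 0], [0.025, -0.022, 0, 0, 0, 0, 0], [0.03, 0, 0, 0, 0, 0, 0], [0.03, 0, 0, 0, 0, 0, 0]]
  ]
}}

```text
time: 17.2
position: [0.4744, 0.2134, 0.2089]
tcp_rot: [0.717, 0.697, -0.001, -0.0]
ft_force: [1.3, -0.3, -3.4]
gripper_width: 0.0495
```

Call:
{"op": "play_rows", "data": {
  "steps": [
    [[0.03, 0, 0, 0, 0, 0, 0], [0.03, 0, 0, 0, 0, 0, 0], [0.03, 0, 0.01, 0, 0, 0, 0], [0.02, 0, 0.02, 0, 0, 0, 0], [0, 0, 0.03, 0, 0, 0, 0], [0, 0, 0.02, 0, 0, 0, 0], [0, 0, 0, 0, 0, 0, 0], [0, 0, 0, 0, 0, 0, 0]]
  ]
}}

```text
time: 18.0
position: [0.4785, 0.3223, 0.1294]
tcp_rot: [0.717, 0.697, -0.001, -0.0]
ft_force: [1.0, 0.5, -2.7]
gripper_width: 0.0496
```

```bash
python3 - <<'E'
from h import *
go(.48,.33,.084)
E
```

```text
t 18.0 pos [0.4785 0.3223 0.1294] w 0.0496 F [ 1.   0.5 -2.7] toolshift [0.0078 0.0014 0.0454] yawerr(rad about z) -0.0019 tilt [-0.002 -0.001 -1.   ]
```

Call:
{"op": "play_rows", "data": {
  "steps": [
    [[0, 0, 0.02, 0, 0, 0, 0], [0, 0, 0.015, 0, 0, 0, 0], [0, 0, 0.005, 0, 0, 0, 0], [0, 0, 0.002, 0, 0, 0, 0], [0, 0, 0.002, 0, 0, 0, 0], [0, 0, 0.001, 0, 0, 0, 0], [0, 0, 0, 0, 0, 0, 0], [0, 0, 0, 0, 0, 0, 0]]
  ]
}}

```text
time: 18.8
position: [0.479, 0.3225, 0.0855]
tcp_rot: [0.717, 0.697, 0.0, 0.0]
ft_force: [-0.1, -0.2, -3.4]
gripper_width: 0.0499
```

Call:
{"op": "play_rows", "data": {
  "steps": [
    [[0, 0, 0.002, 0, 0, 0, 0], [0, 0, 0.001, 0, 0, 0, 0], [0, 0, 0, 0, 0, 0, 0], [0, 0, 0, 0, 0, 0, 0]]
  ]
}}

```text
time: 19.2
position: [0.4789, 0.3226, 0.0827]
tcp_rot: [0.717, 0.697, 0.0, 0.0]
ft_force: [-2.7, -0.6, 4.7]
gripper_width: 0.0499
```

It's down on the mat (contact +4.7 N). Releasing and going to the square form.

Call:
{"op": "play_rows", "data": {
  "steps": [
    [[0, 0, 0, 0, 0, 0, 0.9], [0, 0, 0, 0, 0, 0, 0.9], [0, 0, 0, 0, 0, 0, 0.9], [0, 0, -0.02, 0, 0, 0, 0.9], [0, 0, -0.03, 0, 0, 0, 0.9], [0, 0, -0.04, 0, 0, 0, 0.9], [-0.02, 0, -0.03, 0, 0, 0, 0.9], [-0.03, 0.01, 0, 0, 0, 0, 0.9]]
  ]
}}

```text
time: 20.0
position: [0.4888, 0.2738, 0.2067]
tcp_rot: [0.716, 0.698, 0.004, 0.001]
ft_force: [-0.0, -0.5, -0.5]
gripper_width: 0.0828
```

Call:
{"op": "play_rows", "data": {
  "steps": [
    [[-0.035, 0.012, 0, 0, 0, 0, 0.9], [-0.035, 0.012, 0, 0, 0, 0, 0.9], [-0.035, 0.012, 0, 0, 0, 0, 0.9], [-0.035, 0.012, 0, 0, 0, 0, 0.9], [-0.035, 0.012, 0, 0, 0, 0, 0.9], [-0.035, 0.012, 0, 0, 0, 0, 0.9], [-0.035, 0.012, 0, 0, 0, 0, 0.9], [0, 0, 0, 0, 0, 0, 0.9]]
  ]
}}

```text
time: 20.8
position: [0.5656, 0.0208, 0.2017]
tcp_rot: [0.719, 0.696, -0.0, 0.001]
ft_force: [-0.1, -0.4, 0.8]
gripper_width: 0.0825
```

```bash
cat > sq.py <<'E'
import runpy; runpy.run_path('tubchk.py')
from h import *; import m2
z=np.load('last.npz'); c=imaging.calibration('scene'); m2.meas(z['im'],z['d'],c,'scene')
P=cloud(z['d'],c); hsv=cv2.cvtColor(z['im'],cv2.COLOR_RGB2HSV)
m=(hsv[...,1]>90)&(hsv[...,0]<25)&(P[...,1]>.2)&(P[...,1]<.45)&(P[...,0]>.38)&(P[...,0]<.58)
q=P[m]
if len(q)>50: print('mat crown',len(q),np.percentile(q,[2,50,98],axis=0).round(3).tolist())
E
python3 - <<'E'
import runpy; runpy.run_path('sq.py')
from h import *
go(*b2w([.0075,-.066]),.09)
E
```

```text
tub [ 460. -332.] [[334, -221], [362, -468], [586, -443], [558, -196]]
[  92  243   43   66 1342] [[-0.122, -0.088, 0.012], [-0.078, -0.068, 0.054], [-0.031, -0.048, 0.096]]
[ 144  256   34   57 1063] [[-0.098, -0.017, 0.01], [-0.033, 0.006, 0.017], [0.027, 0.029, 0.024]]
scene wedges 108 bx [-0.0429  0.0413] by [0.0224 0.0788] z [0.2994 0.4367]
scene squaretop 739 bx [-0.0139  0.0323] by [-0.0966 -0.0384] z [0.1116 0.1144]
scene crowntop 108 bx [-0.0429  0.0413] by [0.0224 0.0788] z [0.2994 0.4367]
scene crownall 108 bx [-0.0429  0.0413] by [0.0224 0.0788] z [0.2994 0.4367]
scene rails 2187 bx [-0.0434  0.0445] by [-0.1352  0.1305] z [0.0715 0.0747]
scene tub? 604 [ 517.3 -318.3] [124.9 249.6] 54.5
scene tub? 69 [ 470.3 -191.3] [12.5 28.5] 21.1
scene tub? 231 [ 389.7 -408.7] [40.  19.1] 89.7
mat crown 1924 [[0.453, 0.27, 0.003], [0.499, 0.303, 0.067], [0.504, 0.368, 0.104]]
t 20.85 pos [0.5649 0.023  0.2017] w 0.0828 F [0.5 0.2 0.1] toolshift [-0.129   0.038   0.1117] yawerr(rad about z) -0.0054 tilt [-0.  0. -1.]
```

The tub is where it was (a few stray pixels only skew the rectangle), and the crown stands on the mat at (0.478, 0.322).

Call:
{"op": "play_rows", "data": {
  "steps": [
    [[-0.026, 0.008, 0, 0, 0, -0.005, 0.9], [-0.026, 0.008, 0, 0, 0, 0, 0.9], [-0.026, 0.008, 0, 0, 0, 0, 0.9], [-0.026, 0.007, 0.02, 0, 0, 0, 0.9], [-0.025, 0.006, 0.02, 0, 0, 0, 0.9], [0, 0, 0.02, 0, 0, 0, 0.9], [0, 0, 0, 0, 0, 0, 0.9], [0, 0, 0, 0, 0, 0, 0.9]]
  ]
}}

```text
time: 21.65
position: [0.5983, -0.1037, 0.1422]
tcp_rot: [0.715, 0.699, 0.0, -0.0]
ft_force: [0.4, 0.4, 0.5]
gripper_width: 0.0826
```

```bash
python3 -c "
from h import *
go(*b2w([.0075,-.066]),.09)"
```

```text
t 21.65 pos [ 0.5983 -0.1037  0.1422] w 0.0826 F [0.4 0.4 0.5] toolshift [-0.0035  0.0005  0.0522] yawerr(rad about z) 0.0043 tilt [-0.001  0.001 -1.   ]
```

Call:
{"op": "play_rows", "data": {
  "steps": [
    [[-0.003, 0, 0.02, 0, 0, 0.004, 0.9], [0, 0, 0.02, 0, 0, 0, 0.9], [0, 0, 0.012, 0, 0, 0, 0.9], [0, 0, 0, 0, 0, 0, 0], [0, 0, 0, 0, 0, 0, 0], [0, 0, 0, 0, 0, 0, 0], [0, 0, 0, 0, 0, 0, 0], [0, 0, 0, 0, 0, 0, 0]]
  ],
  "force": 40
}}

```text
time: 22.45
position: [0.5987, -0.108, 0.0909]
tcp_rot: [0.717, 0.697, 0.0, 0.001]
ft_force: [-0.7, -0.0, 3.9]
gripper_width: 0.0495
```

Call:
{"op": "play_rows", "data": {
  "steps": [
    [[0, 0, 0, 0, 0, 0, 0], [0, 0, 0, 0, 0, 0, 0], [0, 0, -0.01, 0, 0, 0, 0], [0, 0, -0.02, 0, 0, 0, 0], [0, 0, -0.03, 0, 0, 0, 0], [0, 0, -0.03, 0, 0, 0, 0], [0, 0, -0.03, 0, 0, 0, 0], [0, 0, 0, 0, 0, 0, 0]]
  ]
}}

```text
time: 23.25
position: [0.6001, -0.1085, 0.2143]
tcp_rot: [0.717, 0.698, 0.002, 0.003]
ft_force: [-0.1, -0.2, -4.8]
gripper_width: 0.0497
```

```bash
python3 -c "
from h import *
go(*b2w([.0,.065]),.13)
import m2
im,d,c=grab('scene'); m2.meas(im,d,c,'scene'); P=cloud(d,c); hsv=cv2.cvtColor(im,cv2.COLOR_RGB2HSV)
m=(hsv[...,1]>90)&(hsv[...,0]<25)&(P[...,2]>.12)&(P[...,2]<.25)&(abs(P[...,1]+.1)<.1)&(P[...,0]>.5)&(P[...,0]<.7); q=P[m]; print(np.percentile(q,[1,50,99],axis=0).round(3).tolist())"
```

```text
t 23.25 pos [ 0.6001 -0.1085  0.2143] w 0.0497 F [-0.1 -0.2 -4.8] toolshift [ 0.1325 -0.0096  0.0839] yawerr(rad about z) -0.0008 tilt [ 0.007 -0.002 -1.   ]
scene wedges 1562 bx [-0.0164  0.049 ] by [-0.1155 -0.0232] z [0.1789 0.3165]
scene squaretop 0
scene crowntop 0
scene crownall 0
scene rails 1947 bx [-0.0431  0.0447] by [-0.1355  0.131 ] z [0.0715 0.0748]
scene tub? 608 [ 518.2 -317.8] [123.8 248.5] 54.4
scene tub? 74 [ 470.4 -191.3] [14.  27.6] 19.2
scene tub? 220 [ 389.8 -408.6] [19.5 39.4] 0.5
[[0.576, -0.157, 0.136], [0.624, -0.137, 0.176], [0.627, -0.063, 0.235]]
```

Call:
{"op": "play_rows", "data": {
  "steps": [
    [[0.02, -0.001, 0, 0, 0, 0, 0], [0.025, -0.002, 0, 0, 0, 0, 0], [0.025, -0.002, 0, 0, 0, 0, 0], [0.025, -0.002, 0, 0, 0, 0, 0], [0.02, -0.002, 0.01, 0, 0, 0, 0], [0.018, -0.001, 0.02, 0, 0, 0, 0], [0, 0, 0.015, 0, 0, 0, 0], [0, 0, 0, 0, 0, 0, 0]]
  ]
}}

```text
time: 24.1
position: [0.589, 0.0261, 0.1603]
tcp_rot: [0.716, 0.698, -0.003, -0.004]
ft_force: [-0.8, -0.0, -4.5]
gripper_width: 0.0498
```

```bash
python3 -c "
from h import *
go(*b2w([.0,.066]),.092)
im,d,c=grab('scene'); save(cv2.resize(im[180:360,220:420],None,fx=3,fy=3),'s7.png')"
```

```text
t 24.1 pos [0.589  0.0261 0.1603] w 0.0498 F [-0.8 -0.  -4.5] toolshift [-0.001   0.0064  0.0682] yawerr(rad about z) 0.0003 tilt [-0.009  0.001 -1.   ]
```

View pics/s7.png

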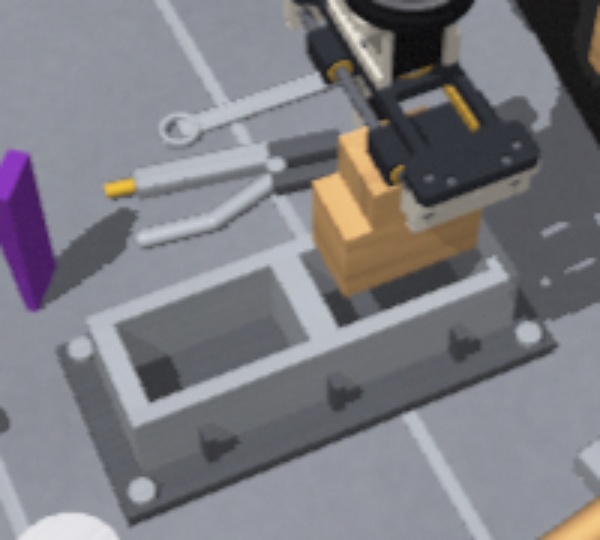

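The square form hangs squarely over the empty left bay, around (395,210) in the crop. I'll let it settle before the last correction.

Call:
{"op": "play_rows", "data": {
  "steps": [
    [[0, 0, 0, 0, 0, 0, 0], [0, 0, 0, 0, 0, 0, 0], [0, 0, 0, 0, 0, 0, 0]]
  ]
}}

```text
time: 24.45
position: [0.5922, 0.0248, 0.1657]
tcp_rot: [0.717, 0.697, 0.0, 0.0]
ft_force: [-0.6, 0.2, -4.4]
gripper_width: 0.0496
```

```bash
python3 -c "
from h import *
go(*b2w([.0,.066]),.092)"
```

```text
t 24.45 pos [0.5922 0.0248 0.1657] w 0.0496 F [-0.6  0.2 -4.4] toolshift [0.0002 0.0024 0.0737] yawerr(rad about z) -0.0015 tilt [ 0.001 -0.    -1.   ]
```

Call:
{"op": "play_rows", "data": {
  "steps": [
    [[0, 0.002, 0.015, 0, 0, 0, 0], [0, 0, 0.015, 0, 0, 0, 0], [0, 0, 0.015, 0, 0, 0, 0], [0, 0, 0.015, 0, 0, 0, 0], [0, 0, 0.01, 0, 0, 0, 0], [0, 0, 0.002, 0, 0, 0, 0], [0, 0, 0, 0, 0, 0, 0], [0, 0, 0, 0, 0, 0, 0]]
  ]
}}

```text
time: 25.25
position: [0.5945, 0.0252, 0.0939]
tcp_rot: [0.717, 0.697, 0.001, 0.001]
ft_force: [-0.8, 0.5, -4.1]
gripper_width: 0.0498
```

Call:
{"op": "play_rows", "data": {
  "steps": [
    [[0, 0, 0.001, 0, 0, 0, 0], [0, 0, 0.001, 0, 0, 0, 0], [0, 0, 0, 0, 0, 0, 0], [0, 0, 0, 0, 0, 0, 0]]
  ]
}}

```text
time: 25.65
position: [0.5939, 0.0253, 0.0912]
tcp_rot: [0.717, 0.697, 0.0, 0.0]
ft_force: [-0.2, 0.1, -4.1]
gripper_width: 0.0497
```

Call:
{"op": "play_rows", "data": {
  "steps": [
    [[0, 0, 0.001, 0, 0, 0, 0], [0, 0, 0, 0, 0, 0, 0], [0, 0, 0, 0, 0, 0, 0.9], [0, 0, 0, 0, 0, 0, 0.9], [0, 0, 0, 0, 0, 0, 0.9], [0, 0, 0, 0, 0, 0, 0.9], [0, 0, -0.03, 0, 0, 0, 0.9], [0, 0, -0.03, 0, 0, 0, 0.9]]
  ]
}}

```text
time: 26.45
position: [0.5933, 0.0253, 0.1498]
tcp_rot: [0.717, 0.697, -0.001, -0.001]
ft_force: [0.7, -0.6, 0.1]
gripper_width: 0.0826
```

Call:
{"op": "play_rows", "data": {
  "steps": [
    [[0.01, -0.01, -0.03, 0, 0, 0, 0.9], [0.03, -0.02, -0.02, 0, 0, 0, 0.9], [0.035, -0.02, 0, 0, 0, 0, 0.9], [0.035, -0.02, 0, 0, 0, 0, 0.9], [0.035, -0.02, 0, 0, 0, 0, 0.9], [0.035, -0.02, 0, 0, 0, 0, 0.9], [0.035, -0.01, 0, 0, 0, 0, 0.9], [0.035, 0, 0, 0, 0, 0, 0.9]]
  ]
}}

```text
time: 27.25
position: [0.4793, 0.2799, 0.2005]
tcp_rot: [0.716, 0.698, 0.0, -0.0]
ft_force: [0.3, -1.1, 0.8]
gripper_width: 0.0828
```

```bash
python3 - <<'E'
import runpy
from h import *
go(.479,.3225,.082)
import m2
im,d,c=grab('scene'); P=cloud(d,c); hsv=cv2.cvtColor(im,cv2.COLOR_RGB2HSV)
co,s=np.cos(YAW),np.sin(YAW); bx=(P[...,0]-BED[0])*co+(P[...,1]-BED[1])*s; by=-(P[...,0]-BED[0])*s+(P[...,1]-BED[1])*co
w=(hsv[...,1]>90)&(hsv[...,0]<25)&(abs(bx)<.05)&(by>0)&(by<.13)
for lo,hi in((.107,.118),(.07,.08)):
    m=w&(P[...,2]>lo)&(P[...,2]<hi); print(m.sum(),np.percentile(bx[m],[2,98]).round(4),np.percentile(by[m],[2,98]).round(4),np.median(P[...,2][m]).round(4))
E
```

```text
t 27.25 pos [0.4793 0.2799 0.2005] w 0.0828 F [ 0.3 -1.1  0.8] toolshift [ 0.0426 -0.0014  0.1185] yawerr(rad about z) -0.0001 tilt [ 0.  0. -1.]
685 [-0.0245  0.0238] [0.0362 0.0947] 0.1115
391 [-0.0246  0.0242] [0.0178 0.1132] 0.0751
```

The square form is seated: top at 0.1115 m, centre at bed (0, 0.065). Fetching the crown.

Call:
{"op": "play_rows", "data": {
  "steps": [
    [[0.02, 0, 0, 0, 0, 0, 0.9], [0.018, 0, 0.02, 0, 0, 0, 0.9], [0, 0, 0.03, 0, 0, 0, 0.9], [0, 0, 0.03, 0, 0, 0, 0.9], [0, 0, 0, 0, 0, 0, 0.9], [0, 0, 0, 0, 0, 0, 0.9], [0, 0, 0, 0, 0, 0, 0.9]]
  ]
}}

```text
time: 28.0
position: [0.4828, 0.3167, 0.1219]
tcp_rot: [0.717, 0.697, 0.002, 0.0]
ft_force: [-0.2, 0.6, 0.6]
gripper_width: 0.0828
```

```bash
python3 -c "
from h import *
go(.479,.3225,.084)"
```

```text
t 28.0 pos [0.4828 0.3167 0.1219] w 0.0828 F [-0.2  0.6  0.6] toolshift [ 0.0056 -0.0041  0.0379] yawerr(rad about z) -0.0011 tilt [ 0.003  0.001 -1.   ]
```

Call:
{"op": "play_rows", "data": {
  "steps": [
    [[0.005, -0.004, 0.02, 0, 0, 0, 0.9], [0, 0, 0.018, 0, 0, 0, 0.9], [0, 0, 0, 0, 0, 0, 0], [0, 0, 0, 0, 0, 0, 0], [0, 0, 0, 0, 0, 0, 0], [0, 0, 0, 0, 0, 0, 0], [0, 0, 0, 0, 0, 0, 0], [0, 0, 0, 0, 0, 0, 0]]
  ],
  "force": 40
}}

```text
time: 28.8
position: [0.4785, 0.3217, 0.083]
tcp_rot: [0.717, 0.697, 0.001, 0.0]
ft_force: [0.1, -1.1, 5.0]
gripper_width: 0.0499
```

Call:
{"op": "play_rows", "data": {
  "steps": [
    [[0, 0, -0.01, 0, 0, 0, 0], [0, 0, -0.02, 0, 0, 0, 0], [0, 0, -0.03, 0, 0, 0, 0], [0, 0, -0.035, 0, 0, 0, 0], [0, 0, -0.035, 0, 0, 0, 0], [-0.02, 0, 0, 0, 0, 0, 0], [-0.03, 0, 0, 0, 0, 0, 0], [-0.03, 0, 0, 0, 0, 0, 0]]
  ]
}}

```text
time: 29.6
position: [0.4749, 0.2408, 0.2122]
tcp_rot: [0.716, 0.698, -0.0, -0.0]
ft_force: [0.9, 0.5, -4.3]
gripper_width: 0.0498
```

```bash
python3 -c "
from h import *
go(*b2w([0,-.065]),.215)
im,d,c=grab('scene'); P=cloud(d,c); hsv=cv2.cvtColor(im,cv2.COLOR_RGB2HSV)
m=(hsv[...,1]>90)&(hsv[...,0]<25)&(P[...,2]>.1)&(P[...,2]<.25)&(P[...,1]>.12)&(P[...,1]<.42)&(P[...,0]>.4)&(P[...,0]<.6); q=P[m]; print(len(q),np.percentile(q,[1,50,99],axis=0).round(3).tolist())"
```

```text
t 29.6 pos [0.4749 0.2408 0.2122] w 0.0498 F [ 0.9  0.5 -4.3] toolshift [-0.3436  0.1253 -0.0029] yawerr(rad about z) 0.0004 tilt [-0.001 -0.    -1.   ]
1885 [[0.452, 0.189, 0.134], [0.497, 0.217, 0.188], [0.501, 0.284, 0.234]]
```

Call:
{"op": "play_rows", "data": {
  "steps": [
    [[-0.025, 0.01, -0.01, 0, 0, 0, 0], [-0.025, 0.01, -0.01, 0, 0, 0, 0], [-0.025, 0.01, 0, 0, 0, 0, 0], [-0.025, 0.01, 0, 0, 0, 0, 0], [-0.025, 0.01, 0, 0, 0, 0, 0], [-0.025, 0.01, 0, 0, 0, 0, 0], [-0.025, 0.01, 0, 0, 0, 0, 0], [-0.025, 0.01, 0, 0, 0, 0, 0]]
  ]
}}

```text
time: 30.45
position: [0.55, 0.0385, 0.2319]
tcp_rot: [0.717, 0.697, -0.0, -0.001]
ft_force: [0.8, 0.0, -3.0]
gripper_width: 0.05
```

Call:
{"op": "play_rows", "data": {
  "steps": [
    [[-0.025, 0.01, 0, 0, 0, 0, 0], [-0.025, 0.01, 0, 0, 0, 0, 0], [-0.025, 0.01, 0, 0, 0, 0, 0], [-0.025, 0.01, 0, 0, 0, 0, 0], [-0.02, 0.005, 0, 0, 0, 0, 0], [-0.015, 0, 0.01, 0, 0, 0, 0], [0, 0, 0.02, 0, 0, 0, 0], [0, 0, 0.02, 0, 0, 0, 0]]
  ]
}}

```text
time: 31.25
position: [0.5909, -0.097, 0.1807]
tcp_rot: [0.717, 0.697, -0.0, -0.001]
ft_force: [0.7, -0.2, -3.6]
gripper_width: 0.0496
```

Call:
{"op": "play_rows", "data": {
  "steps": [
    [[0, 0, 0, 0, 0, 0, 0], [0, 0, 0, 0, 0, 0, 0], [0, 0, 0, 0, 0, 0, 0]]
  ]
}}

```text
time: 31.55
position: [0.5921, -0.0966, 0.1831]
tcp_rot: [0.716, 0.698, 0.0, 0.001]
ft_force: [0.1, -0.7, -2.2]
gripper_width: 0.0495
```

```bash
python3 -c "
from h import *
go(*b2w([0,-.065]),.092)
im,d,c=grab('scene'); P=cloud(d,c); hsv=cv2.cvtColor(im,cv2.COLOR_RGB2HSV)
co,s=np.cos(YAW),np.sin(YAW); bx=(P[...,0]-BED[0])*co+(P[...,1]-BED[1])*s; by=-(P[...,0]-BED[0])*s+(P[...,1]-BED[1])*co
m=(hsv[...,1]>90)&(hsv[...,0]<25)&(P[...,2]>.08)&(P[...,2]<.2)&(by<-.005)&(by>-.14)&(abs(bx)<.05)
print(m.sum(),np.percentile(bx[m],[1,99]).round(4),np.percentile(by[m],[1,99]).round(4),np.percentile(P[...,2][m],[1,99]).round(3))
save(cv2.resize(im[180:360,220:420],None,fx=3,fy=3),'s8.png')"
```

```text
t 31.55 pos [ 0.5921 -0.0966  0.1831] w 0.0495 F [ 0.1 -0.7 -2.2] toolshift [-0.0093 -0.0007  0.0911] yawerr(rad about z) -0.0004 tilt [ 0.002 -0.    -1.   ]
1361 [-0.0219  0.0268] [-0.1056 -0.012 ] [0.105 0.197]
```

View pics/s8.png

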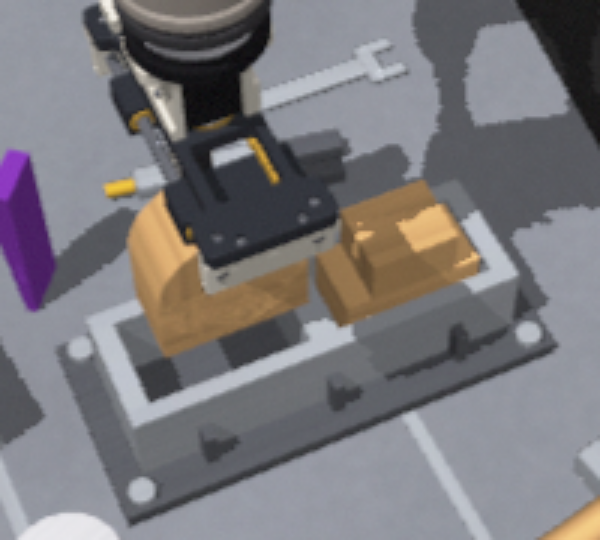

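The crown hangs over the right bay, centred at bed y = -0.059, so I'll shift it -6.5 mm. The square stands fully down in the left bay.

Call:
{"op": "play_rows", "data": {
  "steps": [
    [[-0.0065, -0.001, 0.015, 0, 0, 0, 0], [0, 0, 0.015, 0, 0, 0, 0], [0, 0, 0, 0, 0, 0, 0], [0, 0, 0.015, 0, 0, 0, 0], [0, 0, 0.015, 0, 0, 0, 0], [0, 0, 0.015, 0, 0, 0, 0], [0, 0, 0.01, 0, 0, 0, 0], [0, 0, 0, 0, 0, 0, 0]]
  ]
}}

```text
time: 32.4
position: [0.5901, -0.103, 0.0965]
tcp_rot: [0.717, 0.698, -0.0, -0.001]
ft_force: [-0.8, 0.5, -3.3]
gripper_width: 0.0497
```

Call:
{"op": "play_rows", "data": {
  "steps": [
    [[0, 0, 0.003, 0, 0, 0, 0], [0, 0, 0.001, 0, 0, 0, 0], [0, 0, 0, 0, 0, 0, 0], [0, 0, 0, 0, 0, 0, 0]]
  ]
}}

```text
time: 32.8
position: [0.5907, -0.1033, 0.0935]
tcp_rot: [0.717, 0.698, 0.0, 0.0]
ft_force: [-0.2, -0.0, -3.5]
gripper_width: 0.0497
```

Call:
{"op": "play_rows", "data": {
  "steps": [
    [[0, 0, 0.0015, 0, 0, 0, 0], [0, 0, 0.001, 0, 0, 0, 0], [0, 0, 0, 0, 0, 0, 0], [0, 0, 0, 0, 0, 0, 0]]
  ]
}}

```text
time: 33.2
position: [0.5906, -0.1033, 0.091]
tcp_rot: [0.717, 0.697, 0.0, 0.0]
ft_force: [-1.1, 0.2, 2.7]
gripper_width: 0.0495
```

Call:
{"op": "play_rows", "data": {
  "steps": [
    [[0, 0, 0, 0, 0, 0, 0.9], [0, 0, 0, 0, 0, 0, 0.9], [0, 0, 0, 0, 0, 0, 0.9], [0, 0, 0, 0, 0, 0, 0.9], [0, 0, -0.03, 0, 0, 0, 0.9], [0, 0, -0.03, 0, 0, 0, 0.9], [0, -0.02, -0.04, 0, 0, 0, 0.9], [0.01, -0.03, -0.04, 0, 0, 0, 0.9]]
  ]
}}

```text
time: 34.0
position: [0.5413, -0.0928, 0.2306]
tcp_rot: [0.717, 0.697, -0.0, 0.0]
ft_force: [0.5, 0.6, 0.2]
gripper_width: 0.0825
```

Call:
{"op": "play_rows", "data": {
  "steps": [
    [[0.03, -0.03, 0, 0, 0, 0, 0.9], [0.03, -0.03, 0, 0, 0, 0, 0.9], [0.03, -0.03, 0, 0, 0, 0, 0.9], [0.03, -0.02, 0, 0, 0, 0, 0.9], [0.03, 0, 0, 0, 0, 0, 0.9], [0.03, 0, 0, 0, 0, 0, 0.9], [0, 0, 0, 0, 0, 0, 0.9], [0, 0, 0, 0, 0, 0, 0.9]]
  ]
}}

```text
time: 34.8
position: [0.4361, 0.0911, 0.2298]
tcp_rot: [0.716, 0.698, -0.0, 0.0]
ft_force: [-0.7, 0.2, 0.2]
gripper_width: 0.0828
```

```bash
python3 - <<'E'
import runpy; runpy.run_path('tubchk.py')
from h import *
go(.5,.1,.25)
z=np.load('last.npz'); im,d=z['im'],z['d']; c=imaging.calibration('scene'); P=cloud(d,c); hsv=cv2.cvtColor(im,cv2.COLOR_RGB2HSV)
co,s=np.cos(YAW),np.sin(YAW); bx=(P[...,0]-BED[0])*co+(P[...,1]-BED[1])*s; by=-(P[...,0]-BED[0])*s+(P[...,1]-BED[1])*co
w=(hsv[...,1]>90)&(hsv[...,0]<25)&(abs(bx)<.045)&(P[...,2]>.085)&(P[...,2]<.13)
for n,b in(('L',(0,.13)),('R',(-.13,0))):
    m=w&(by>b[0])&(by<b[1]); print(n,m.sum(),np.percentile(bx[m],[2,98]).round(4),np.percentile(by[m],[2,98]).round(4),np.percentile(P[...,2][m],[50,97]).round(4))
save(im,'s9.png')
E
```

```text
tub [ 470. -349.] [[348, -278], [368, -447], [592, -420], [572, -251]]
[ 106  241   42   66 1316] [[-0.122, -0.046, 0.013], [-0.076, -0.026, 0.053], [-0.029, -0.005, 0.093]]
[ 154  254   35   57 1050] [[-0.098, 0.022, 0.01], [-0.035, 0.044, 0.017], [0.025, 0.067, 0.024]]
t 34.85 pos [0.4362 0.0905 0.2297] w 0.0823 F [ 0.5 -0.2 -0.2] toolshift [ 0.0112  0.0635 -0.0203] yawerr(rad about z) -0.0003 tilt [-0. -0. -1.]
L 928 [-0.024   0.0243] [0.0357 0.0946] [0.1107 0.114 ]
R 1206 [-0.0243  0.0245] [-0.1054 -0.0256] [0.1047 0.1129]
```

View pics/s9.png

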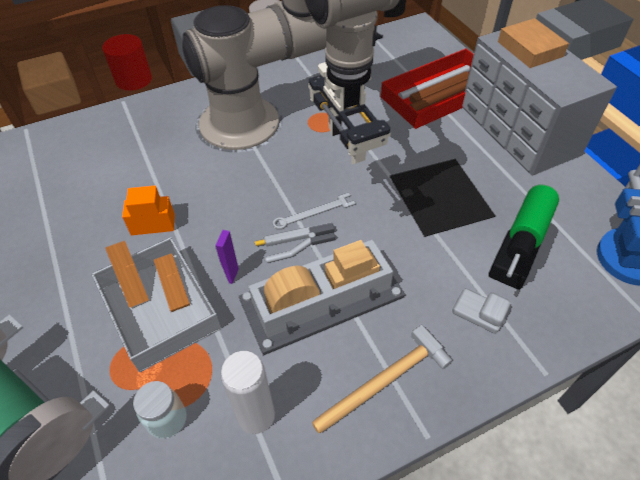

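The final view shows the crown in the right bay (290,287) and the square form in the left bay (352,262), both fully down. Both wedges are in the tub (127,275) and (172,280). The tub was knocked about 2 cm with the wedges still inside it, and the bystanders are in place. Handing in.

```bash
python3 -c "
from h import *
robot.job_done(); print(robot.state()['time'])"
```

```text
the job is handed in; nothing more can be done
the job is handed in; nothing more can be done
```

The two forms have changed places and the job is handed in. Only two wedges were present, both in the right bay; I pulled them and put them in the tub first. I then parked the round-topped form on the mat, set the square-stepped one in the left bay and the round-topped one in the right bay.

**Forms:** in the last image check both measured within about 2 mm of their bay centres, with their tops at about 112 mm, which is full depth. I read upright off the picture and did not measure a tilt angle.

**Wedges:** both are inside the tub. One lies flat. The other leans on the near wall, its centre at tub x about -0.076 m and 53 mm up, within the limits but about 29 mm from the edge.

**Tub and tools:** the tub shifted about 2 cm towards the bed between two checks while the arm was away from it. The wedges moved with it and stayed inside. I compared the other tools and the two decoys by eye and saw no movement; I did not measure them.

**Check that disagreed:** my first depth estimate of the tub centre was about 7 cm off. I corrected it from the rim corners before carrying any wedge there.

The run took about 35 s of robot time, and `job_done` gives no verdict.

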